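# Close up the vial row on the loading rail and bolt it in

## Task

Without picking anything up, push the row of five black-capped vials along the loading rail from behind with the fingertips, all together and standing upright, until the front vial is against the end stop. Then push the plate of the retaining bolt fully home, so that its rod crosses the rail behind the last vial, and move clear. Keep the row closed up on the way, and leave the white-capped vial, the roll of tape and the felt pen where they are.

Things in the scene. Friction and masses are not known exactly. Their poses are not given: they have to be found in the camera images.
- rail: Fixed straight open-topped aluminium rail. Origin on its centre line on the worktop; z up; +x along the rail towards the end stop, +y towards the bolt's side. Channel 24 mm wide, floor at z = 6 mm, walls 4 mm thick with tops at z = 20 mm, from its open rear end at x = -155 mm to the dark end stop (14 mm thick, top at z = 40 mm). Fixed bolt guide block at x -13 to 17, y 36 to 48, up to z = 40 mm.
- stop_face (a point): Centre of the end stop's face, at x = 120 mm on the rail's centre line, 20 mm above the worktop.
- bolt_plate (a point): Centre of the outer face of the bolt's black push plate (30 mm along the rail, 8 mm thick, 34 mm tall: from 11 to 45 mm above the worktop). It is at x = 2 mm, y = 99 mm (joint 0), z = 28 mm in the rail's frame and moves with the bolt; its axes are those of the rail, so it is pushed along its -y.
- bolt (a joint): Travel of the retaining bolt in m: 0 pulled out, 0.040 fully home (hard end). Slides along the rail's -y at x = 2 mm with about 1.5 N of friction, no spring, stays where left. Steel rod 8 mm thick, 28 mm above the worktop; its tip is at y = 34 mm at 0, y = -6 mm at 0.040, then crossing the channel about 4 mm behind the last vial of a row at the stop; a vial in its way blocks it.
- vial_a_mid (a point): The front vial of the row, nearest the end stop. Point on its axis, 23 mm above its base (half-way up). Clear screw-cap vial with black cap, 22 mm across, 46 mm tall, 10 to 25 g, loose and upright in the rail's channel, touching its neighbours; z up its axis.
- vial_b_mid (a point): The second vial from the end stop. Point on its axis, 23 mm above its base (half-way up). Clear screw-cap vial with black cap, 22 mm across, 46 mm tall, 10 to 25 g, loose and upright in the rail's channel, touching its neighbours; z up its axis.
- vial_c_mid (a point): The third vial from the end stop. Point on its axis, 23 mm above its base (half-way up). Clear screw-cap vial with black cap, 22 mm across, 46 mm tall, 10 to 25 g, loose and upright in the rail's channel, touching its neighbours; z up its axis.
- vial_d_mid (a point): The fourth vial from the end stop. Point on its axis, 23 mm above its base (half-way up). Clear screw-cap vial with black cap, 22 mm across, 46 mm tall, 10 to 25 g, loose and upright in the rail's channel, touching its neighbours; z up its axis.
- vial_e_mid (a point): The last vial of the row, farthest from the end stop. Point on its axis, 23 mm above its base (half-way up). Clear screw-cap vial with black cap, 22 mm across, 46 mm tall, 10 to 25 g, loose and upright in the rail's channel, touching its neighbours; z up its axis.
- spare_vial: Bystander: white vial with a white cap, 22 mm across, 46 mm tall, loose, standing on the worktop on the side of the rail away from the bolt. Origin at the centre of its base.
- ptfe_roll: Bystander: white roll of tape, 52 mm across, 13 mm tall, loose, lying flat on the worktop on the side of the rail away from the bolt. Origin at the centre of its underside.
- felt_pen: Bystander: white felt pen with black cap, 132 mm long, 12 mm thick, loose, lying on the worktop to the right of the rail. Origin at the middle of its underside.

How it is judged:
By the outcome, as a careful person would: the job done as asked, in the order asked, and still so for the second after the job is handed in, with the robot touching nothing.
It also fails if it takes over 48 s, if anything falls off the work surface, if the arm or the gripper's body presses on something with over 40 N, if the wrist force passes 120 N, or if a joint passes its speed limit or range.

## Robot

A 6-joint arm with a two-finger parallel gripper is mounted at the origin on a cart in front of the work surface, level with it; the furniture and walls round the work are solid. World frame = base frame: x ahead of the robot, y to its left, z up, the work surface at z = 0. Lengths are in m, angles in rad, forces in N, time in s.
With the tool pointing down it reaches from about 0.4 to 0.825 m from the base axis. Payload 7 kg.
Tool frame: the origin (TCP) lies at the very end of the fingers, on their centre line; the grasp point (between the pads) lies 19 mm behind it; z points along the fingers, y is the direction in which the jaws open and shut (so a half turn about z gives the same grasp; the last joint's range is limited). The gripper opens to 85 mm and grips with 20 to 120 N. Pads are 22 mm wide; open, the fingers measure 114 mm over their backs; the gripper's body (76 mm by 85 mm) begins 54 mm behind the grasp point. The pads swing forward as they close: fully open they stand 13 mm farther back than shut.
Start: joints at [-0.939, 0.359, 0.012, 0, -1.224, -0.288], TCP at [0.227, -0.635, 0.231] pointing down, gripper open.
Joint ranges: [-3.07, 3.07], [-1.43, 2.12], [-1.02, 1.25], [-3.03, 1.67], [-3.05, -0], [-3.03, 3.03]. Speed limits (rad/s): [2.39, 2.39, 3.01, 3.14, 3.14, 3.14].

## Interface

Orientations are given as a unit quaternion [w, x, y, z].
In Python, from bench import manip gives the robot as it stands.
- The arm moves only by the tool carry_out, never from a script. Its argument "steps" is a list of rows, each a list of 3 entries, a list of its own where there are three numbers: the opening, from -1 (shut) to 1 (fully open), so that 0 is half open, then the shift along the world's x, y, z in m, then the turn about the world's z in rad. A call has 1 to 20 rows; each row shifts and turns the commanded pose from where the row before left it; what a row does not reach is not made up. A row lasts 1/8 s, in which the tool goes at most 62.5 mm and 10.7 degrees, less where a joint would pass 70% of its speed; a pose out of reach is approached as far as the arm can. A call is refused whole if a number of a shift passes 0.0625 or a number of a turn 0.188, either way. A call with a gripper value outside its range is refused whole. The fingers move at their own pace and stop on an object; "force" is the grip in N (left out, the last holds). Time passes only in rows, so rows that do not move let the fingers close. It gives the time, the measured TCP pose, the force and the opening at its end, in the units of the state.
- manip.read_state(): the state, without advancing time (a new reading comes with each control period).
- manip.read_camera(name): name is "side" or "top"; returns a dict with "frame" (420x560x3 uint8, red, green, blue), "depth" (420x560 float32, m along the optical axis (not along the pixel's ray), 0 where there is no reading), "K" (3x3 intrinsics, pixels), "k1" (the pictures are not rectified: a ray, as slopes to the right and down, at radius r is drawn at 1 + k1 r^2 times it, then the intrinsics apply), "T" (4x4, takes a point from camera to world coordinates). Camera axes: x right, y down, z forward; pixel columns grow to the right and rows downward; lengths in m; the calibration is good to about 2 mm. A picture is of the moment at which its call begins.
- manip.sign_off(): hands the job in, once; it reports no verdict.
Trained networks look in a picture, given as the dict that the camera call returned (one of the last four; its "shot" number tells which), for a name from the list of things; names that differ only in an ending like _2 or _b are one class to them, and where a whole thing is asked for, a point or a joint stands for the part that bears it (a point fixed in the world has none). Each returns a list of dicts, best first, with "p" (0 to 1); they miss things now and then, are a little off and sometimes report something else, mostly with a low value. They report only what shows in the picture. A call takes as long as a camera call.
- manip.silhouettes(picture, query): "pixels" (420x560 bool, what is visible of it) and "rect" ([centre column, centre row, width, height] in pixels, round what is visible of it).
The state is a dict: "time": time; "joints": joint angles; "joint_velocities": joint speeds; "joint_efforts": joint torques, N m; "tcp_pos": TCP position; "tool_rot": TCP orientation; "wrist_force": force on the tool from outside, world axes, zero at the start; "torque": the same for the moment, N m; "opening": finger opening in m.
Only numpy, scipy, OpenCV 4.12 (cv2) and the standard library are available. Lean on these libraries where they do the work, as an engineer would, in place of code of your own. Each camera call takes 0.05 s, during which the arm holds its last target.

## Working session

There is one attempt and no reset: what is moved stays moved. The work goes in short steps, Python scripts to look and compute and a tool call to move; the robot and the scene stay as the last step left them, time stands still between calls to the robot, and variables do not carry over. Pictures are saved under pics/ and viewed, and the job is handed in when it is done.

Besides the shell and the picture viewer there is one more tool, called in YAML: its name, and indented under it one key for each argument. carry_out: Moves the arm, as the interface text tells. Its arguments: {"type":"object","properties":{"steps":{"type":"array","items":{"type":"array"}},"force":{"type":"number"}},"required":["steps"]}

```bash
mkdir -p pics; python3 - <<'E'
from bench import manip
import cv2
for n in("top","side"):
    c=manip.read_camera(n); cv2.imwrite(f"pics/{n}0.png",c["frame"][:,:,::-1]); print(n,c["K"].tolist(),c["k1"],c["T"].round(3).tolist(),c["shot"])
s=manip.read_state(); print(s)
E
```

```text
top [[528.3077845147553, 0.0, 283.32269777868817], [0.0, 528.3077845147553, 205.80572507053412], [0.0, 0.0, 1.0]] -0.15000820679548016 [[-0.015, -0.993, 0.12, 0.457], [-1.0, 0.015, -0.001, 0.069], [-0.0, -0.12, -0.993, 1.183], [0.0, 0.0, 0.0, 1.0]] 1
side [[389.3848874251931, 0.0, 284.011437121189], [0.0, 389.3848874251931, 215.5884687633763], [0.0, 0.0, 1.0]] -0.01857116533048628 [[-0.992, -0.045, 0.116, 0.465], [-0.124, 0.477, -0.87, 0.978], [-0.016, -0.878, -0.479, 0.55], [0.0, 0.0, 0.0, 1.0]] 2
{'time': 0.1, 'joints': array([-9.38893692e-01,  3.59361450e-01,  1.11624165e-02, -3.14475682e-04,
       -1.22410192e+00, -2.88092029e-01]), 'joint_velocities': array([ 1.89405889e-03, -2.88077683e-03,  1.69515425e-03,  1.33121311e-03,
       -3.12217247e-05,  6.59599923e-04]), 'joint_efforts': array([-3.05847941e-03, -5.84764123e+01,  2.94108528e+01,  6.95444897e+00,
       -3.12430835e-03, -1.23232070e-05]), 'tcp_pos': array([ 0.22735662, -0.63510551,  0.23043163]), 'tool_rot': array([-2.01510690e-04, -1.71007078e-01,  9.85269502e-01,  7.39744754e-04]), 'wrist_force': array([-0.09319573, -0.37707083,  0.43503267]), 'torque': array([-0.00145602, -0.05228488,  0.01137733]), 'opening': 0.08532698845414938}
```

View pics/top0.png

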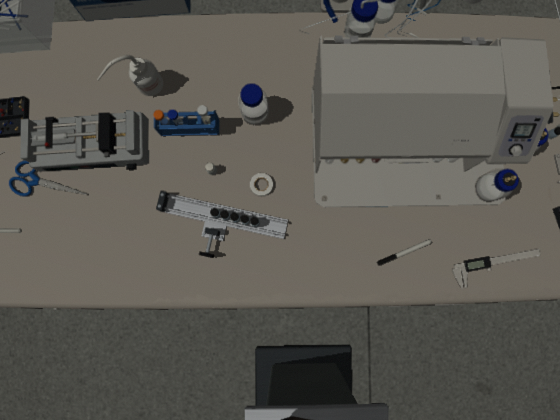

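View pics/side0.png

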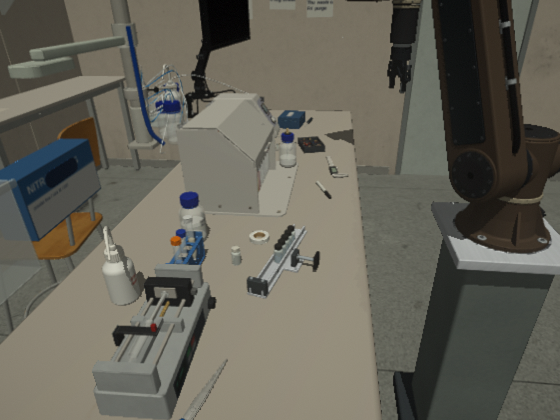

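```bash
cat > h.py <<'E'
import numpy as np, cv2
def dist(c): return np.array([c["k1"],0,0,0,0.])
def ray(c,px):
    u=cv2.undistortPoints(np.array(px,float).reshape(-1,1,2),c["K"],dist(c)).reshape(-1,2)
    return np.c_[u,np.ones(len(u))]
def at_z(c,px,z):
    d=ray(c,px)@c["T"][:3,:3].T; o=c["T"][:3,3]
    return o+d*((z-o[2])/d[:,2])[:,None]
def bydepth(c,mask):
    v,u=np.nonzero(mask&(c["depth"]>0)); r=ray(c,np.c_[u,v])*c["depth"][v,u][:,None]
    return r@c["T"][:3,:3].T+c["T"][:3,3]
def proj(c,P):
    T=np.linalg.inv(c["T"]); q=np.atleast_2d(P)@T[:3,:3].T+T[:3,3]
    # k1 model: same as opencv with k1 only
    return cv2.projectPoints(q,np.zeros(3),np.zeros(3),c["K"],dist(c))[0].reshape(-1,2)
E
python3 - <<'E'
from bench import manip
from h import *
for n in("top","side"):
    c=manip.read_camera(n)
    for q in("rail","bolt_plate","vial_a_mid","spare_vial","ptfe_roll","felt_pen"):
        for s in manip.silhouettes(c,q):
            P=bydepth(c,s["pixels"])
            print(n,q,round(s["p"],2),np.round(s["rect"],1),s["pixels"].sum(),np.median(P,0).round(3) if len(P) else None, np.percentile(P[:,2],[5,95]).round(3) if len(P) else None)
    f=c["frame"]
    if n=="top": g=cv2.resize(f[180:270,140:300],None,fx=5,fy=5,interpolation=cv2.INTER_CUBIC)
    else: g=cv2.resize(f[215:305,220:330],None,fx=6,fy=6,interpolation=cv2.INTER_CUBIC)
    cv2.imwrite(f"pics/{n}1.png",np.clip(g[:,:,::-1]*1.6,0,255).astype(np.uint8))
E
```

```text
top rail 0.77 [223.5 222.8 133.3  70.2] 2674 [0.574 0.229 0.008] [0.002 0.041]
top bolt_plate 0.44 [208.1 246.1  11.1  18.2] 115 [0.5   0.233 0.034] [0.013 0.047]
top ptfe_roll 0.53 [261.1 184.6  23.7  23.3] 304 [0.648 0.117 0.013] [0.007 0.016]
top felt_pen 0.85 [404.4 253.6  52.9  33.8] 291 [ 0.49  -0.2    0.011] [0.005 0.015]
side rail 0.94 [281.7 262.8  77.6  69.4] 1501 [0.58  0.249 0.014] [0.005 0.041]
side rail 0.26 [324.5 190.2  17.7  15.1] 33 [ 0.484 -0.173  0.011] [0.008 0.014]
side bolt_plate 0.57 [308.8 259.1  19.8  17.9] 135 [0.496 0.235 0.031] [0.015 0.046]
side vial_a_mid 0.71 [277.7 254.8   9.   18. ] 132 [0.582 0.224 0.035] [0.014 0.053]
side spare_vial 0.48 [234.4 255.6   7.7  21.6] 131 [0.681 0.236 0.024] [0.004 0.047]
side ptfe_roll 0.77 [259.9 236.9  12.8  15.1] 227 [0.647 0.118 0.012] [0.001 0.015]
side felt_pen 0.53 [325.4 191.6  15.4  17. ] 76 [ 0.487 -0.189  0.01 ] [0.001 0.014]
```

```bash
ls . pics
```

```text
.:
h.py
pics

pics:
side0.png
side1.png
top0.png
top1.png
```

View pics/top1.png

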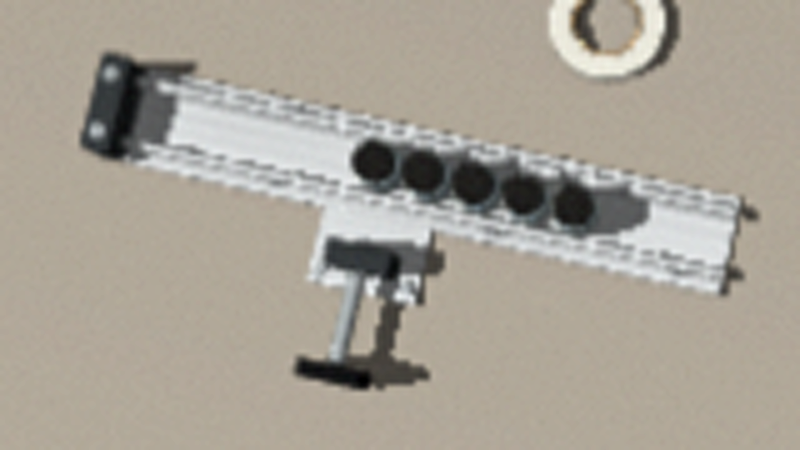

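View pics/side1.png

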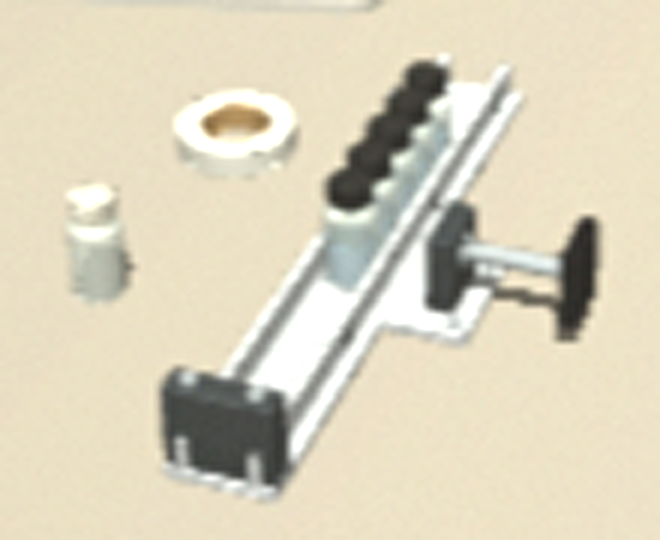

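```bash
python3 - <<'E'
from bench import manip
from h import *
from scipy.optimize import least_squares
c=manip.read_camera("top")
def full(p): return (np.array(p,float)+.5)/5-.5+np.array([140,180])
pts=[((108,104),(.127,0,.040)),((362,257),(.002,.042,.040)),((333,371),(.002,.095,.045)),((733,245),(-.155,0,.013))]
caps=[(377,160),(426,171),(473,184),(523,194),(574,205)]
W=at_z(c,full(caps),.052); print(W.round(4))
px=full([p[0] for p in pts]); L=np.array([p[1] for p in pts])
def toW(p,L):
    a=p[2]; return np.c_[p[0]+np.cos(a)*L[:,0]-np.sin(a)*L[:,1],p[1]+np.sin(a)*L[:,0]+np.cos(a)*L[:,1],L[:,2]]
def res(p):
    r=(proj(c,toW(p,L))-px).ravel()
    d=W[:,:2]-p[:2]; y=-np.sin(p[2])*d[:,0]+np.cos(p[2])*d[:,1]
    return np.r_[r,y/0.0022]
s=least_squares(res,[.58,.22,1.4]); p=s.x; print(p,np.degrees(p[2]),s.fun.round(2))
d=W[:,:2]-p[:2]; R=np.array([[np.cos(p[2]),np.sin(p[2])],[-np.sin(p[2]),np.cos(p[2])]])
print((d@R.T*1000).round(1))
cs=manip.read_camera("side")
# overlay check
for n,cc,(x0,y0,w,h,k) in(("top",c,(140,180,160,90,5)),("side",cs,(220,215,110,90,6))):
    f=cc["frame"][y0:y0+h,x0:x0+w,::-1]; g=np.clip(cv2.resize(f,None,fx=k,fy=k,interpolation=cv2.INTER_CUBIC)*1.6,0,255).astype(np.uint8)
    for A in ([(-.155,y,.02) for y in(-.016,-.012,.012,.016)],[(.12,y,.04) for y in(-.016,.016)],[(x,y,.04) for x in(-.013,.017) for y in (.036,.048)],[(x,y,.045) for x in(-.013,.017) for y in(.091,.099)],[(-.042-0*.022,0,.052)],[(x,y,.02) for x in (-.1,-.05,0,.05,.1) for y in(-.012,.012)]):
        for q in proj(cc,toW(p,np.array(A))):
            q=((q-[x0,y0]+.5)*k-.5).astype(int); cv2.circle(g,tuple(map(int,q)),3,(0,0,255),-1)
    cv2.imwrite(f"pics/{n}2.png",g)
E
```

```text
[[0.5825 0.215  0.052 ]
 [0.5774 0.1938 0.052 ]
 [0.5715 0.1734 0.052 ]
 [0.5669 0.1519 0.052 ]
 [0.5618 0.13   0.052 ]]
[0.5817772  0.21199646 1.33936628] 76.74003498599129 [ 0.07 -0.26 -0.22  0.08 -0.3   1.06  0.22  0.17 -0.02  0.01  0.52  0.32
  0.27]
[[  3.1  -0. ]
 [-18.8   0. ]
 [-39.9   1.1]
 [-61.9   0.7]
 [-84.4   0.6]]
```

View pics/top2.png

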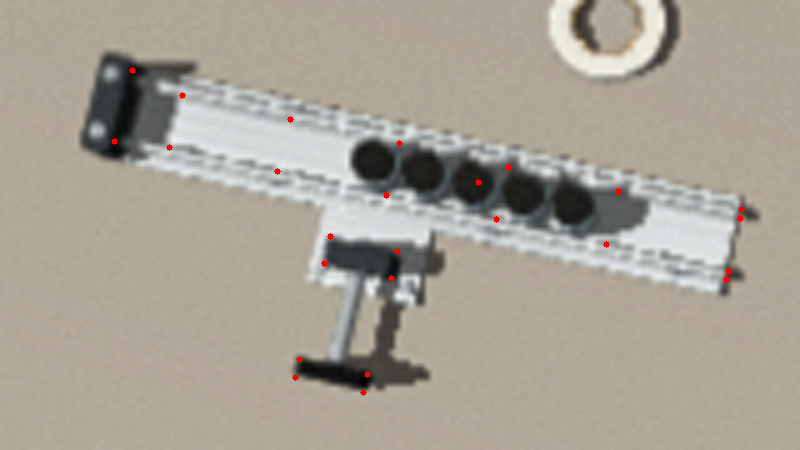

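View pics/side2.png

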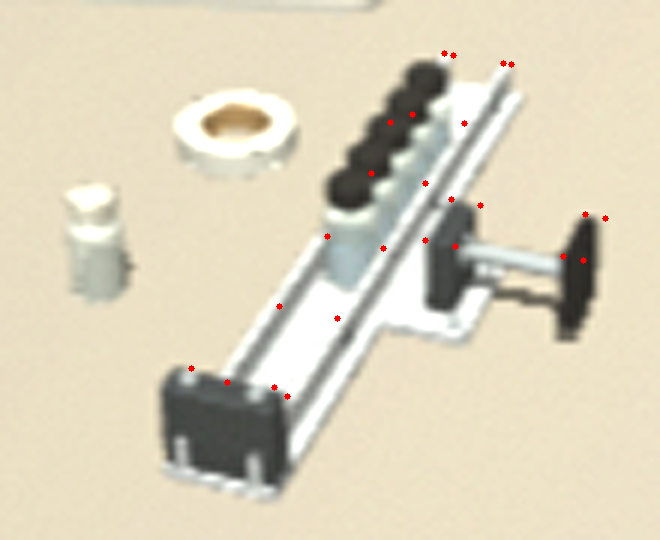

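carry_out:
  steps:
    - [-1,[0.0233,0.0518,0],0.071]
    - [-1,[0.0233,0.0518,0],0.071]
    - [-1,[0.0233,0.0518,0],0.071]
    - [-1,[0.0233,0.0518,0],0.071]
    - [-1,[0.0233,0.0518,0],0.071]
    - [-1,[0.0233,0.0518,0],0.071]
    - [-1,[0.0233,0.0518,0],0.071]
    - [-1,[0.0233,0.0518,0],0.071]
    - [-1,[0.0233,0.0518,0],0.071]
    - [-1,[0.0233,0.0518,0],0.071]
    - [-1,[0.0233,0.0518,0],0.071]
    - [-1,[0.0233,0.0518,0],0.071]
    - [-1,[0.0233,0.0518,0],0.071]
    - [-1,[0.0233,0.0518,0],0.071]
    - [-1,[0,0,-0.05],0]
    - [-1,[0,0,-0.05],0]
    - [-1,[0,0,0],0]
  force: 20

```text
time: 3.02
tcp_pos: [0.5513, 0.0888, 0.1282]
tool_rot: [-0.004, -0.62, 0.785, 0.001]
wrist_force: [-0.1, -1.3, 0.5]
opening: 0.0003
```

```bash
python3 - <<'E'
from bench import manip
from h import *
for n,(x0,y0,w,h,k) in(("top",(140,160,190,120,4)),("side",(220,150,130,150,4))):
    c=manip.read_camera(n)
    f=c["frame"][y0:y0+h,x0:x0+w,::-1]; g=np.clip(cv2.resize(f,None,fx=k,fy=k,interpolation=cv2.INTER_CUBIC)*1.6,0,255).astype(np.uint8)
    s=manip.read_state()
    q=((proj(c,s["tcp_pos"])[0]-[x0,y0]+.5)*k-.5).astype(int); cv2.circle(g,tuple(map(int,q)),3,(0,0,255),-1)
    cv2.imwrite(f"pics/{n}3.png",g)
E
```

```text
(no output)
```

View pics/top3.png

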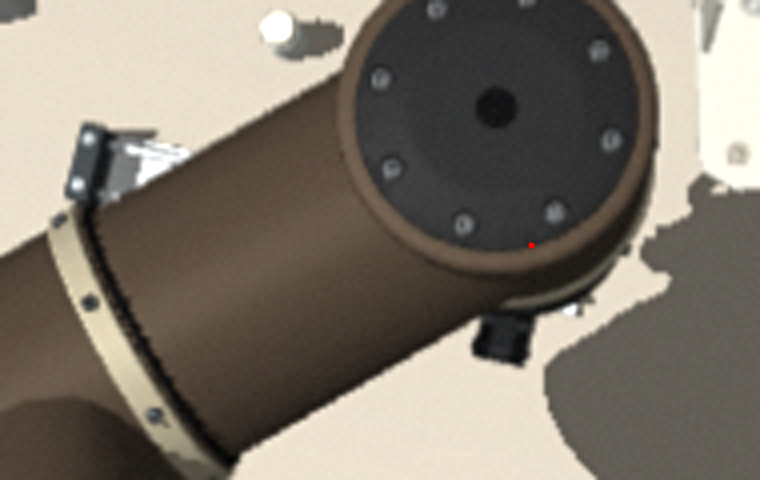

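View pics/side3.png

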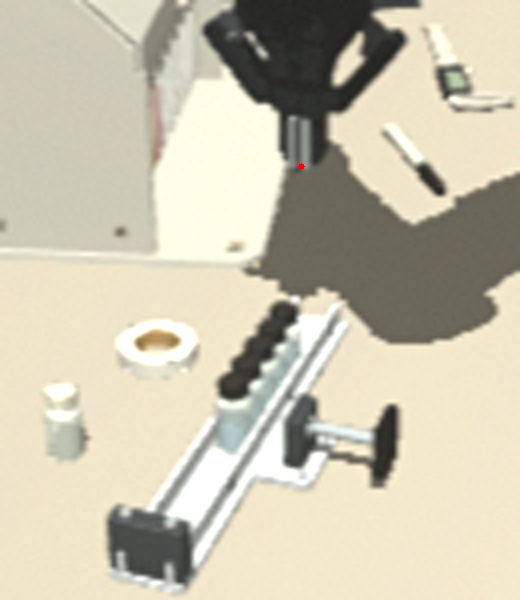

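```bash
python3 - <<'E'
from bench import manip
from h import *
c=manip.read_camera("side")
f=lambda a,k,o:(np.array(a,float)+.5)/k-.5+np.array(o)
W=at_z(c,f([(349,185),(371,157),(390,128),(408,102),(426,75)],6,(220,215)),.052)
p=np.array([.5818,.2120]);t=1.33937
R=np.array([[np.cos(t),np.sin(t)],[-np.sin(t),np.cos(t)]])
print(W.round(4),((W[:,:2]-p)@R.T*1000).round(1))
print("tcp rail",(R@(manip.read_state()["tcp_pos"][:2]-p)*1000).round(1))
# crop now, big
g=np.clip(cv2.resize(c["frame"][220:300,240:325,::-1],None,fx=7,fy=7,interpolation=cv2.INTER_CUBIC)*1.6,0,255).astype(np.uint8)
cv2.imwrite("pics/side4.png",g)
g=c["depth"]; P=bydepth(c,(np.arange(420)[:,None]>320)&(np.arange(420)[:,None]<360)&(np.arange(560)>290)&(np.arange(560)<340)); print("table z",np.median(P[:,2]))
E
```

```text
[[0.5827 0.2193 0.052 ]
 [0.5768 0.1982 0.052 ]
 [0.5719 0.1756 0.052 ]
 [0.567  0.1546 0.052 ]
 [0.562  0.1318 0.052 ]] [[  7.3   0.8]
 [-14.6   1.7]
 [-37.7   1.3]
 [-59.3   1.2]
 [-82.6   0.9]]
tcp rail [-124.9   -2. ]
table z -1.338381809024014e-05
```

View pics/side4.png

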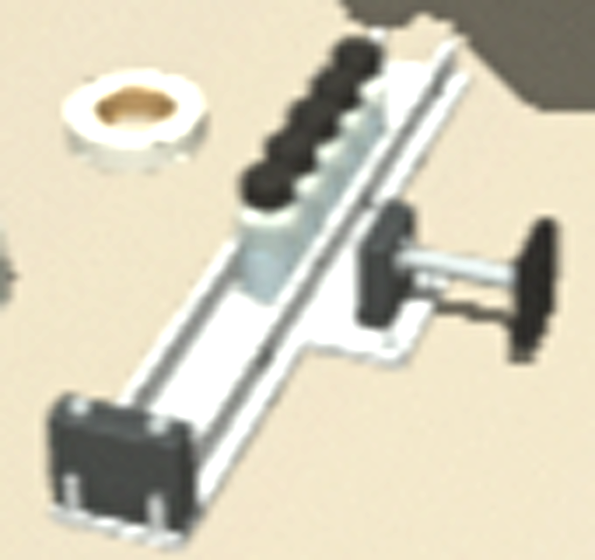

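carry_out:
  steps:
    - [-1,[-0.0022,0.0005,-0.04],0]
    - [-1,[0,0,-0.03],0]
    - [-1,[0,0,-0.02],0]
    - [-1,[0,0,-0.008],0]
    - [-1,[0,0,-0.004],0]
    - [-1,[0,0,0],0]

```text
time: 3.92
tcp_pos: [0.5522, 0.0905, 0.0303]
tool_rot: [0.001, -0.62, 0.784, -0.0]
wrist_force: [-0.8, 1.1, 0.1]
opening: -0.0001
```

```bash
cat > look.py <<'E'
import sys
from bench import manip
from h import *
tag=sys.argv[1]; x0,y0,w,h,k=220,190,130,115,5
c=manip.read_camera("side")
g=np.clip(cv2.resize(c["frame"][y0:y0+h,x0:x0+w,::-1],None,fx=k,fy=k,interpolation=cv2.INTER_CUBIC)*1.6,0,255).astype(np.uint8)
cv2.imwrite(f"pics/s_{tag}.png",g)
p=np.array([.5818,.2120]);t=1.33937
R=np.array([[np.cos(t),np.sin(t)],[-np.sin(t),np.cos(t)]])
s=manip.read_state()
print("t",s["time"],"tcp rail mm",(R@(s["tcp_pos"][:2]-p)*1000).round(1),s["tcp_pos"][2].round(4),"F rail",(R@s["wrist_force"][:2]).round(2),s["wrist_force"][2].round(2))
E
python3 look.py a
```

```text
t 3.975 tcp rail mm [-125.1    1. ] 0.0303 F rail [ 0.47 -0.15] 0.54
```

View pics/s_a.png

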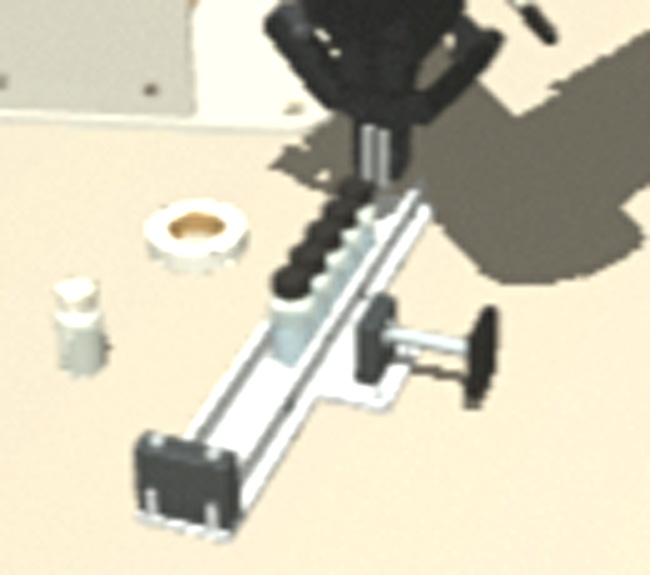

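carry_out:
  steps:
    - [-1,[0,0,-0.005],0]
    - [-1,[0.0007,0.0029,0],0]
    - [-1,[0.0009,0.0039,0],0]
    - [-1,[0.0009,0.0039,0],0]
    - [-1,[0.0007,0.0029,0],0]
    - [-1,[0.0005,0.0019,0],0]
    - [-1,[0.0005,0.0019,0],0]
    - [-1,[0.0005,0.0019,0],0]
    - [-1,[0.0007,0.0029,0],0]
    - [-1,[0.0007,0.0029,0],0]
    - [-1,[0.0007,0.0029,0],0]
    - [-1,[0.0007,0.0029,0],0]
    - [-1,[0.0007,0.0029,0],0]
    - [-1,[0.0007,0.0029,0],0]

```text
time: 5.72
tcp_pos: [0.5604, 0.1271, 0.0243]
tool_rot: [-0.0, -0.62, 0.784, 0.0]
wrist_force: [0.3, -0.2, -0.5]
opening: -0.0001
```

```bash
python3 look.py b
```

```text
t 5.775 tcp rail mm [-87.2   1.2] 0.0243 F rail [0.02 0.2 ] 0.46
```

View pics/s_b.png

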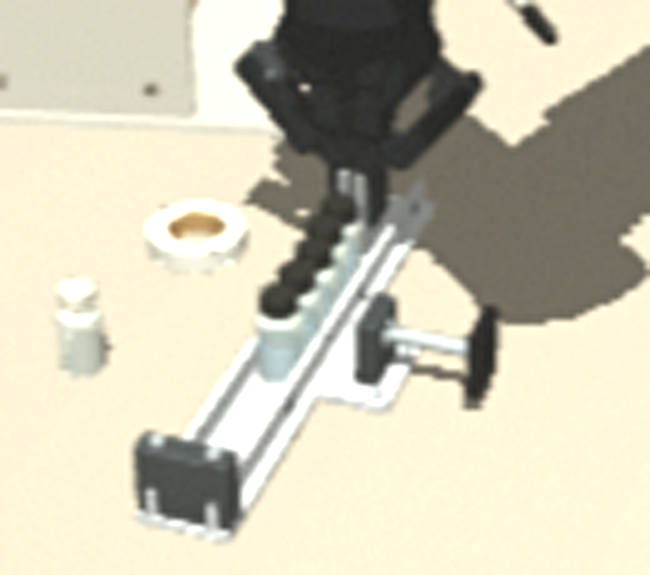

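carry_out:
  steps:
    - [-1,[0.0008,0.0034,0],0]
    - [-1,[0.0008,0.0034,0],0]
    - [-1,[0.0008,0.0034,0],0]
    - [-1,[0.0008,0.0034,0],0]
    - [-1,[0.0008,0.0034,0],0]
    - [-1,[0.0008,0.0034,0],0]
    - [-1,[0.0008,0.0034,0],0]
    - [-1,[0.0008,0.0034,0],0]
    - [-1,[0.0008,0.0034,0],0]
    - [-1,[0.0008,0.0034,0],0]
    - [-1,[0.0008,0.0034,0],0]
    - [-1,[0.0008,0.0034,0],0]
    - [-1,[0.0008,0.0034,0],0]
    - [-1,[0.0008,0.0034,0],0]
    - [-1,[0.0008,0.0034,0],0]
    - [-1,[0.0008,0.0034,0],0]
    - [-1,[0.0008,0.0034,0],0]
    - [-1,[0.0008,0.0034,0],0]
    - [-1,[0.0008,0.0034,0],0]
    - [-1,[0.0004,0.0017,0],0]

```text
time: 8.28
tcp_pos: [0.5761, 0.1935, 0.0243]
tool_rot: [0.0, -0.62, 0.784, 0.0]
wrist_force: [-0.3, 0.0, -0.0]
opening: -0.0006
```

```bash
python3 look.py c
```

```text
t 8.325 tcp rail mm [-19.3   1.3] 0.0243 F rail [-0.02  0.53] 0.03
```

View pics/s_c.png

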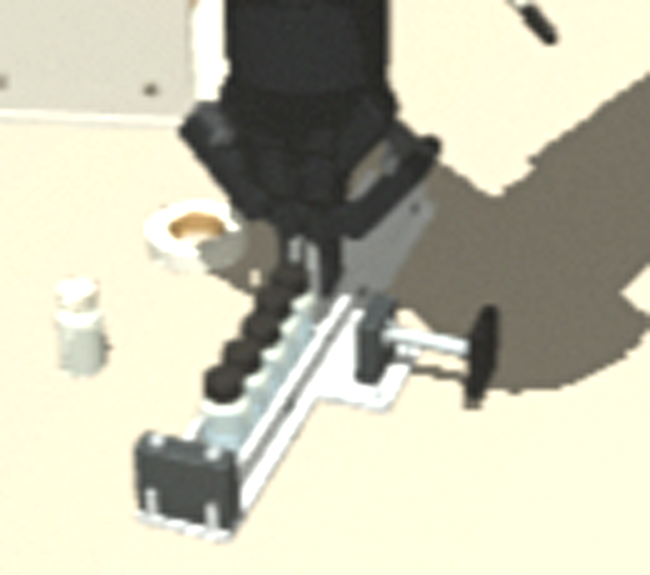

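carry_out:
  steps:
    - [-1,[0.0006,0.0024,0],0]
    - [-1,[0.0006,0.0024,0],0]
    - [-1,[0.0006,0.0024,0],0]
    - [-1,[0.0006,0.0024,0],0]
    - [-1,[0.0006,0.0024,0],0]
    - [-1,[0.0002,0.001,0],0]
    - [-1,[0.0002,0.001,0],0]
    - [-1,[0.0002,0.001,0],0]
    - [-1,[0,0,0],0]

```text
time: 9.45
tcp_pos: [0.5796, 0.2083, 0.0243]
tool_rot: [0.0, -0.62, 0.785, 0.0]
wrist_force: [0.7, -0.6, 0.2]
opening: 0.0003
```

```bash
python3 look.py d
```

```text
t 9.5 tcp rail mm [-4.1  1.3] 0.0243 F rail [ 0.34 -0.27] -0.11
```

View pics/s_d.png

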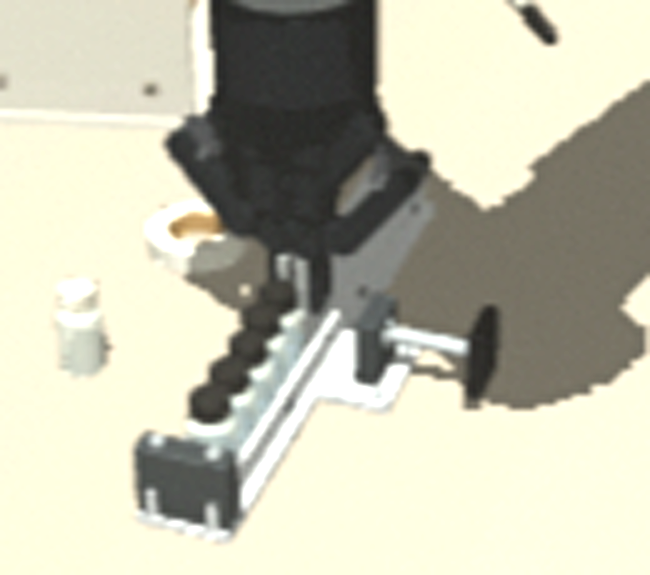

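carry_out:
  steps:
    - [-1,[0.0002,0.001,0],0]
    - [-1,[0.0002,0.001,0],0]
    - [-1,[0.0002,0.001,0],0]
    - [-1,[0,0,0],0]

```text
time: 10.0
tcp_pos: [0.5802, 0.2114, 0.0243]
tool_rot: [0.0, -0.62, 0.784, 0.0]
wrist_force: [0.2, 0.0, -0.2]
opening: 0.0003
```

carry_out:
  steps:
    - [-1,[0.0002,0.001,0],0]
    - [-1,[0,0,0],0]

```text
time: 10.25
tcp_pos: [0.5804, 0.2123, 0.0243]
tool_rot: [0.0, -0.62, 0.784, -0.0]
wrist_force: [-0.2, -0.3, 0.3]
opening: 0.0002
```

carry_out:
  steps:
    - [-1,[0.0002,0.001,0],0]
    - [-1,[0,0,0],0]

```text
time: 10.5
tcp_pos: [0.5806, 0.2133, 0.0243]
tool_rot: [0.0, -0.62, 0.784, 0.0]
wrist_force: [-0.4, -0.1, -0.3]
opening: -0.0
```

```bash
python3 look.py e
```

```text
t 10.55 tcp rail mm [1.  1.4] 0.0243 F rail [-0.89  0.16] -0.26
```

View pics/s_e.png

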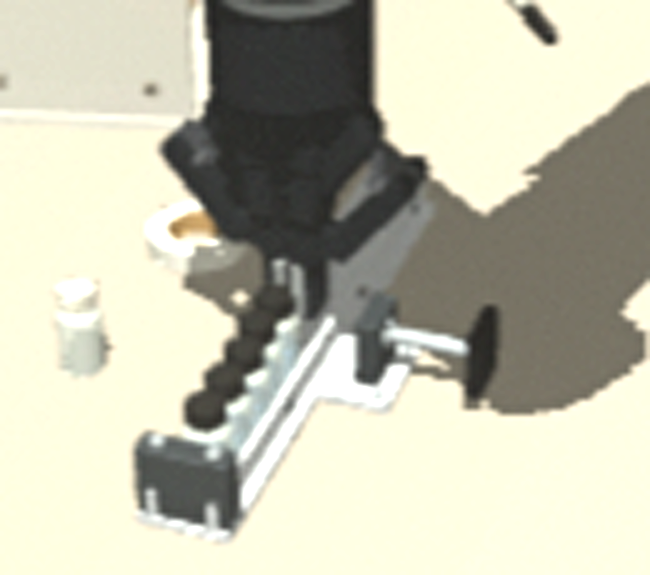

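carry_out:
  steps:
    - [-1,[0.0002,0.001,0],0]
    - [-1,[0,0,0],0]

```text
time: 10.8
tcp_pos: [0.5808, 0.2143, 0.0243]
tool_rot: [0.0, -0.62, 0.785, -0.0]
wrist_force: [-0.5, -1.0, -1.0]
opening: 0.0002
```

carry_out:
  steps:
    - [-1,[0.0002,0.001,0],0]
    - [-1,[0,0,0],0]

```text
time: 11.05
tcp_pos: [0.5807, 0.2149, 0.0243]
tool_rot: [-0.0, -0.62, 0.785, -0.0]
wrist_force: [0.2, -1.5, 0.8]
opening: -0.0002
```

carry_out:
  steps:
    - [-1,[0.0002,0.001,0],0]
    - [-1,[0,0,0],0]

```text
time: 11.3
tcp_pos: [0.5806, 0.2152, 0.0242]
tool_rot: [-0.001, -0.62, 0.785, -0.0]
wrist_force: [-1.2, -5.5, 3.0]
opening: -0.0
```

```bash
python3 look.py f
```

```text
t 11.35 tcp rail mm [2.8 1.9] 0.0242 F rail [-6.78 -0.48] 3.29
```

View pics/s_f.png

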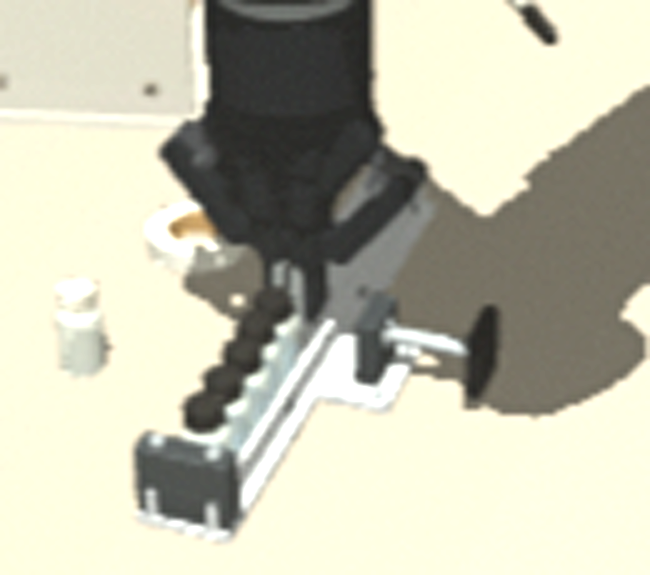

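carry_out:
  steps:
    - [-1,[-0.0002,-0.001,0],0]
    - [-1,[-0.0005,-0.002,0],0]
    - [-1,[-0.0009,-0.0039,0],0]
    - [-1,[-0.0023,-0.01,0],0]
    - [-1,[-0.0034,-0.0146,0],0]
    - [-1,[0,0,0.03],0]
    - [-1,[0,0,0.05],0]
    - [-1,[0,0,0.05],0]
    - [-1,[-0.02,-0.045,0],0]
    - [-1,[-0.02,-0.045,0],0]
    - [-1,[0,0,0],0]

```text
time: 12.72
tcp_pos: [0.5319, 0.0915, 0.1547]
tool_rot: [0.0, -0.619, 0.785, 0.0]
wrist_force: [0.4, 0.9, -0.3]
opening: -0.0001
```

```bash
python3 look.py g; python3 - <<'E'
from bench import manip
from h import *
c=manip.read_camera("top")
cv2.imwrite("pics/top5.png",np.clip(cv2.resize(c["frame"][180:270,140:300,::-1],None,fx=5,fy=5,interpolation=cv2.INTER_CUBIC)*1.6,0,255).astype(np.uint8))
E
```

```text
t 12.775 tcp rail mm [-127.1   20. ] 0.1548 F rail [ 1.26 -0.67] -0.56
```

View pics/s_g.png

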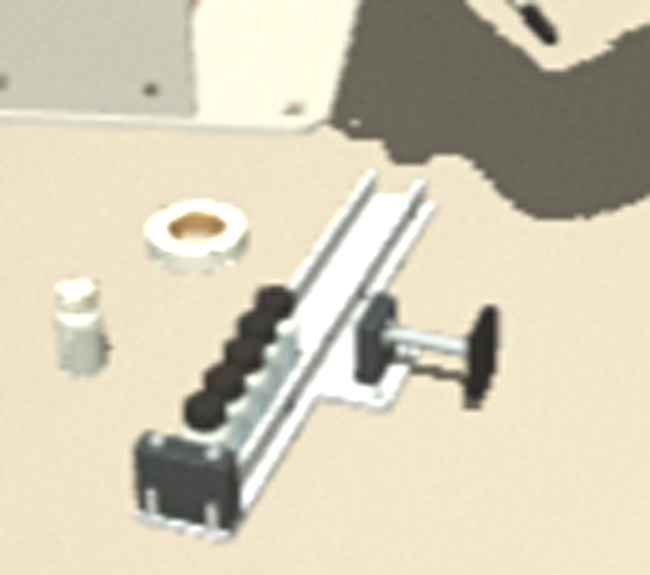

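View pics/top5.png

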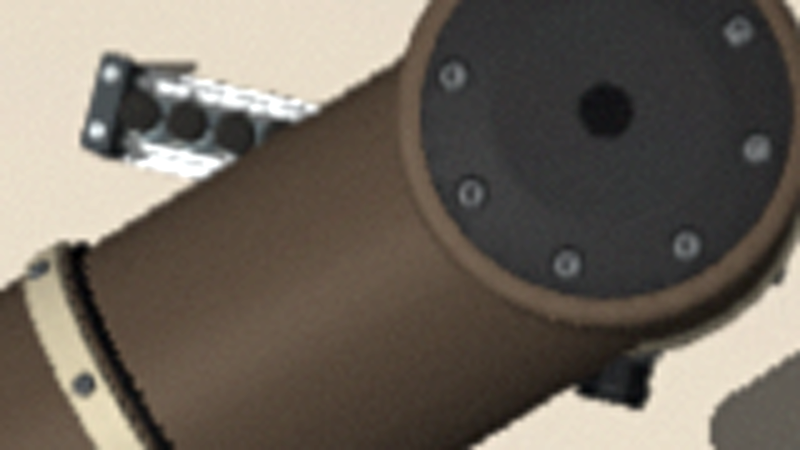

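carry_out:
  steps:
    - [-1,[-0.0081,0.0171,0],0.1745]
    - [-1,[-0.0081,0.0171,0],0.1745]
    - [-1,[-0.0081,0.0171,0],0.1745]
    - [-1,[-0.0081,0.0171,0],0.1745]
    - [-1,[-0.0081,0.0171,0],0.1745]
    - [-1,[-0.0081,0.0171,0],0.1745]
    - [-1,[-0.0081,0.0171,0],0.1745]
    - [-1,[-0.0081,0.0171,0],0.1745]
    - [-1,[-0.0081,0.0171,0],0.1745]
    - [-1,[0,0,-0.04],0]
    - [-1,[0,0,-0.04],0]
    - [-1,[0,0,-0.015],0]
    - [-1,[0,0,0],0]

```text
time: 14.45
tcp_pos: [0.4609, 0.2486, 0.0587]
tool_rot: [0.001, 0.993, -0.116, -0.0]
wrist_force: [0.9, -0.6, 0.1]
opening: -0.0003
```

```bash
python3 look.py h; python3 -c "
from bench import manip;print(manip.read_state()['joints'].round(2))"
```

```text
t 14.5 tcp rail mm [  8.5 125.6] 0.0597 F rail [-0.   -0.01] -0.02
[ 0.87  0.29 -0.53  0.   -0.74  0.47]
```

View pics/s_h.png

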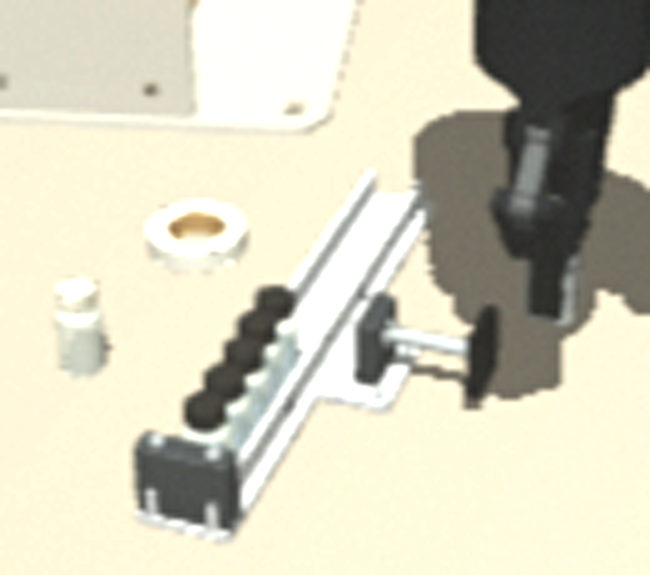

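carry_out:
  steps:
    - [-1,[-0.0009,-0.0039,-0.015],0]
    - [-1,[0,0,-0.015],0]
    - [-1,[0,0,-0.005],0]
    - [-1,[0.0029,-0.0007,0],0]
    - [-1,[0.0029,-0.0007,0],0]
    - [-1,[0.0029,-0.0007,0],0]
    - [-1,[0.0029,-0.0007,0],0]
    - [-1,[0.0029,-0.0007,0],0]
    - [-1,[0.0029,-0.0007,0],0]
    - [-1,[0.0029,-0.0007,0],0]
    - [-1,[0,0,0],0]

```text
time: 15.88
tcp_pos: [0.4806, 0.2397, 0.0243]
tool_rot: [0.0, 0.993, -0.116, 0.0]
wrist_force: [-0.4, 0.3, -0.1]
opening: -0.0002
```

```bash
python3 look.py i
```

```text
t 15.925 tcp rail mm [  3.7 105. ] 0.0242 F rail [ 0.36 -0.22] 0.12
```

View pics/s_i.png

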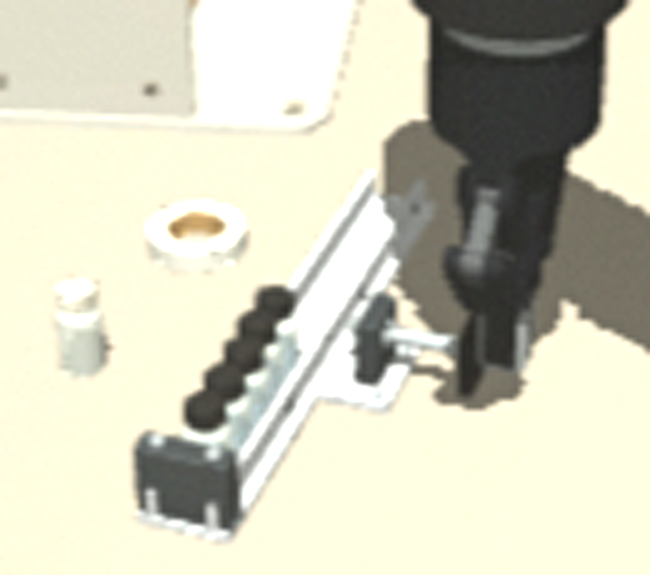

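carry_out:
  steps:
    - [-1,[0.0029,-0.0007,0],0]
    - [-1,[0.0029,-0.0007,0],0]
    - [-1,[0.0029,-0.0007,0],0]
    - [-1,[0.0029,-0.0007,0],0]
    - [-1,[0.0029,-0.0007,0],0]
    - [-1,[0.0029,-0.0007,0],0]
    - [-1,[0.0029,-0.0007,0],0]
    - [-1,[0.0029,-0.0007,0],0]
    - [-1,[0.0029,-0.0007,0],0]
    - [-1,[0.0029,-0.0007,0],0]
    - [-1,[0,0,0],0]

```text
time: 17.3
tcp_pos: [0.5098, 0.2328, 0.0243]
tool_rot: [-0.0, 0.993, -0.116, 0.0]
wrist_force: [-1.0, -0.0, 0.2]
opening: -0.0001
```

carry_out:
  steps:
    - [-1,[0.001,-0.0002,0],0]
    - [-1,[0.001,-0.0002,0],0]
    - [-1,[0,0,0],0]

```text
time: 17.68
tcp_pos: [0.5115, 0.2324, 0.0244]
tool_rot: [0.0, 0.993, -0.116, 0.0]
wrist_force: [0.1, -0.5, 1.7]
opening: -0.0002
```

carry_out:
  steps:
    - [-1,[0.001,-0.0002,0],0]
    - [-1,[0,0,0],0]

```text
time: 17.92
tcp_pos: [0.5124, 0.2322, 0.0243]
tool_rot: [0.0, 0.993, -0.116, 0.0]
wrist_force: [-2.1, 0.2, 0.5]
opening: -0.0001
```

```bash
python3 look.py j
```

```text
t 17.975 tcp rail mm [ 3.7 72.1] 0.0243 F rail [-0.5   1.29] 0.32
```

View pics/s_j.png

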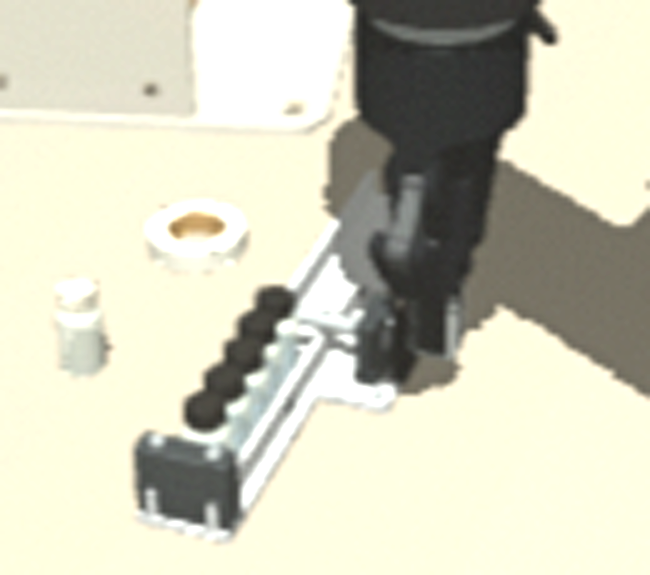

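Rod is now across the rail; continuing to the hard end with force checks.

carry_out:
  steps:
    - [-1,[0.001,-0.0002,0],0]
    - [-1,[0,0,0],0]

```text
time: 18.23
tcp_pos: [0.5134, 0.232, 0.0243]
tool_rot: [0.0, 0.993, -0.116, -0.0]
wrist_force: [-2.1, -0.8, 0.2]
opening: 0.0002
```

carry_out:
  steps:
    - [-1,[0.001,-0.0002,0],0]
    - [-1,[0,0,0],0]

```text
time: 18.48
tcp_pos: [0.5144, 0.2317, 0.0243]
tool_rot: [0.0, 0.993, -0.116, -0.0]
wrist_force: [-1.7, 0.8, -0.6]
opening: 0.0001
```

carry_out:
  steps:
    - [-1,[0.001,-0.0002,0],0]
    - [-1,[0,0,0],0]

```text
time: 18.73
tcp_pos: [0.5148, 0.2316, 0.0242]
tool_rot: [0.0, 0.993, -0.116, -0.0]
wrist_force: [-4.5, 1.6, 2.8]
opening: 0.0004
```

carry_out:
  steps:
    - [-1,[0.001,-0.0002,0],0]
    - [-1,[0,0,0],0]

```text
time: 18.98
tcp_pos: [0.5148, 0.2316, 0.0242]
tool_rot: [0.0, 0.993, -0.117, -0.001]
wrist_force: [-11.3, 3.8, 6.5]
opening: 0.0002
```

carry_out:
  steps:
    - [-1,[-0.002,0.0005,0],0]
    - [-1,[-0.004,0.001,0],0]
    - [-1,[-0.01,0.0023,0],0]
    - [-1,[-0.02,0.0046,0],0]
    - [-1,[0,0,0.05],0]
    - [-1,[0,0,0.05],0]
    - [-1,[0,0,0.05],0]
    - [-1,[0,-0.06,0],0]
    - [-1,[0,-0.06,0],0]
    - [-1,[0,-0.06,0],0]
    - [-1,[0,-0.06,0],0]
    - [-1,[0,-0.06,0],0]
    - [-1,[0,-0.06,0],0]
    - [-1,[0,-0.06,0],0]
    - [-1,[0,-0.04,0],0]
    - [-1,[0,0,0],0]

```text
time: 20.98
tcp_pos: [0.4793, -0.2216, 0.1738]
tool_rot: [0.0, 0.993, -0.118, -0.0]
wrist_force: [-0.4, 0.3, 0.1]
opening: -0.0001
```

```bash
python3 look.py k; python3 - <<'E'
from bench import manip
from h import *
c=manip.read_camera("top")
cv2.imwrite("pics/top6.png",np.clip(cv2.resize(c["frame"][160:270,140:300,::-1],None,fx=5,fy=5,interpolation=cv2.INTER_CUBIC)*1.6,0,255).astype(np.uint8))
E
```

```text
t 21.025 tcp rail mm [-444.4    0.5] 0.1738 F rail [0.22 0.79] 0.55
```

View pics/s_k.png

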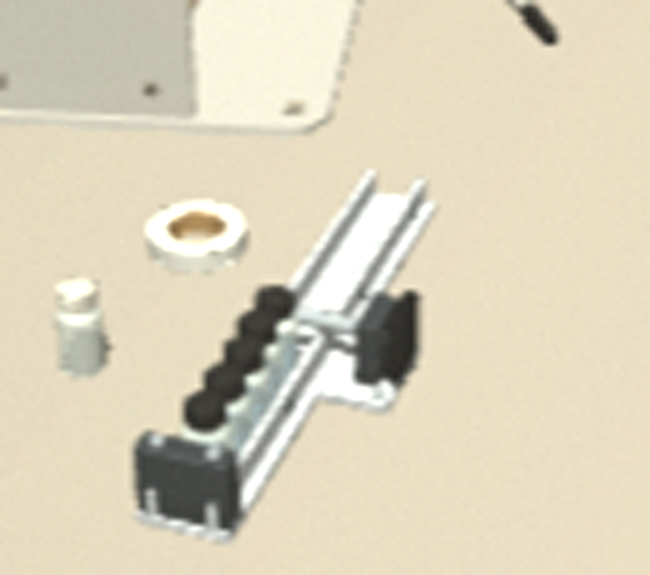

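View pics/top6.png

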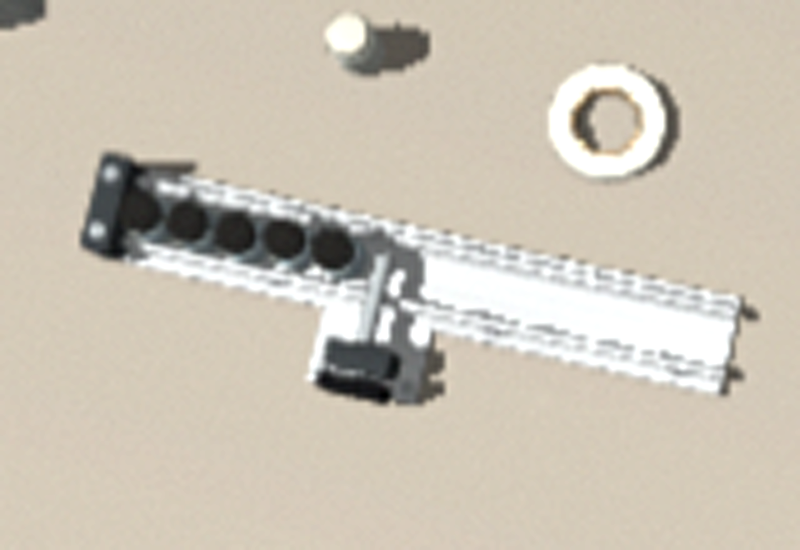

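```bash
python3 - <<'E'
from bench import manip
from h import *
c=manip.read_camera("top")
f=c["frame"].astype(float).sum(2); 
g=cv2.resize(f[160:270,140:300].astype(np.float32),None,fx=5,fy=5,interpolation=cv2.INTER_CUBIC)
p=np.array([.5818,.2120]);t=1.33937
R=np.array([[np.cos(t),np.sin(t)],[-np.sin(t),np.cos(t)]])
pts=[]
for q in[(142,212),(187,221),(236,232),(285,241),(333,247),(108,205)]: pts.append((np.array(q,float)+.5)/5-.5+[140,160])
W=at_z(c,pts[:5],.052);print(((W[:,:2]-p)@R.T*1000).round(1))
print("stop top centre",(R@(at_z(c,pts[5:],.04)[0,:2]-p)*1000).round(1))
cs=manip.read_camera("side")
for n,cc in(("top",c),("side",cs)):
  for q in("spare_vial","ptfe_roll","felt_pen","bolt_plate"):
    for s in manip.silhouettes(cc,q)[:1]: print(n,q,round(s["p"],2),np.median(bydepth(cc,s["pixels"]),0).round(3))
cv2.imwrite("pics/top7.png",np.clip(cv2.resize(c["frame"][190:250,150:225,::-1],None,fx=10,fy=10,interpolation=cv2.INTER_CUBIC)*1.6,0,255).astype(np.uint8))
E
```

```text
[[108.4   1.7]
 [ 88.1   1.3]
 [ 65.9   1.4]
 [ 44.1   0.6]
 [ 23.1  -1.4]]
stop top centre [126.9   1. ]
top spare_vial 0.66 [0.68  0.227 0.043]
top ptfe_roll 0.63 [0.587 0.232 0.05 ]
top felt_pen 0.29 [0.594 0.276 0.051]
top bolt_plate 0.51 [0.558 0.22  0.034]
side spare_vial 0.67 [0.681 0.234 0.023]
side ptfe_roll 0.47 [0.646 0.123 0.012]
side felt_pen 0.43 [ 0.488 -0.192  0.011]
```

View pics/top7.png

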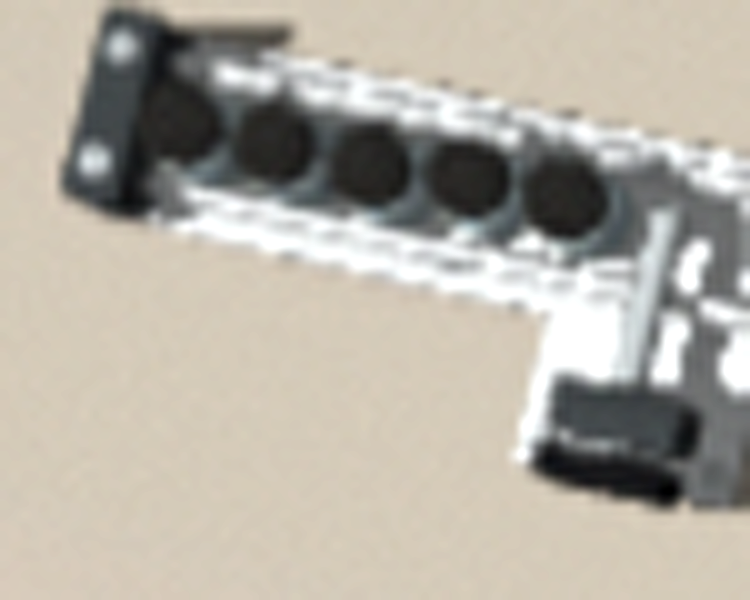

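```bash
python3 -c "
from bench import manip;print(manip.sign_off())"
```

```text
the job is handed in; nothing more can be done
None
```

The job is done and handed in at about 21 s. I pushed the five vials along the rail as one row with shut fingertips. The push ended with about 7 N of steady force and the row no longer moving. I then pushed the bolt plate in until it stopped at about 12 N, and moved clear.

- **Row:** In the last top and side pictures the row is upright and closed up. The front vial's centre measures x ≈ 108 mm, where 109 mm means it touches the stop. The row measured about 85 mm from first to last cap centre instead of 88 mm, which I put down to picking the caps by eye.
- **Bolt:** The rod crosses the channel behind the last vial, and the plate sits just outside the guide block.
- **Bystanders:** The white vial, the tape and the pen stand where they were, to within the few millimetres the cameras can resolve. In the last top picture the network reported the tape and pen at wrong places (on the row). The side view and the pictures themselves show both undisturbed.
- **Calibration:** The side camera and the contact point put the rail about 2 to 4 mm farther along than my top-camera fit. I went by the force readings rather than by that fit.

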